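# Load the last oil tin and lock the carrier with its spring-held bar

### The job

Stand the loose grey tin upright in the empty middle cell of the tin carrier. Then take the ribbed retaining bar from its sloping rest and lay it over the tins across the carrier's two end supports: push one end under the steel strap, gently back against the spring block without driving the block against its stop, and lower the other end behind the lip, so that the bar lies flat, held between block and lip. Leave the other tins in their cells and everything else where it is.

Things in the scene. Friction and masses are not known exactly. Their poses are not given: they have to be found in the camera images.
- carrier: fixed tin carrier: open wooden box of three cells in a row, origin at bench level under the middle cell, x along the row towards the support with the lip, z up. Cells 48 x 48 mm inside, 51 mm apart, walls 3 mm, tops 46 mm above the bench, floors at 3 mm. A bar frame (two wooden end supports, 82 mm wide, 125 mm high) slides stiffly along x around the box.
- plunger (a joint): brass spring block on the near seat below the strap, 30 mm wide, 18 mm high: travel in m, 0 as the spring holds it out (face at carrier x = -94 mm plus the frame's offset), growing as it is pushed towards carrier -x, to its hard stop at 0.013; keep it below 0.0115. The spring pushes with 3 N at 0, 6.5 N at 11.5 mm. The bar seated against the lip keeps it 6 mm in.
- seat (a point): point midway between the supports at the height of their flat tops, the seats (carrier 0, 0, 98 mm), axes as the carrier. The bar frame may stand up to 10 mm either way along x from its middle; this offset is not reported, feel or look for it. With the frame in its middle the near seat runs x = -125 to -88 mm, the far seat 88 to 110 mm.
- cell (a point): centre of the floor of the empty middle cell (3 mm above the bench), axes as the carrier
- strap (a point): middle of the underside of the steel strap over the near seat, for the frame in its middle: carrier x = -98 mm, 22 mm above the seat; strap 12 mm wide (x), 5 mm thick. It joins two cheeks, 35 mm apart and 22 mm high, that guide the bar sideways. The real strap is shifted by the frame's offset; axes as the carrier
- lip (a point): middle of the top inner edge of the lip on the far seat, for the frame in its middle: carrier x = +100 mm, 14 mm above the seat; the lip is 10 mm thick; two cheeks 35 mm apart and 16 mm high guide the bar sideways there. The real lip is shifted by the frame's offset; axes as the carrier
- cell_near (a point): centre of the floor of the cell next to the support with the strap, axes as the carrier
- cell_far (a point): centre of the floor of the cell next to the support with the lip, axes as the carrier
- rest: fixed wooden stand whose face slopes 40 degrees, where the bar lies; origin at bench level, its x axis points (level) to its high side. A ledge 16 mm proud of the slope stops the bar at the low end, side rails reach 7 mm above the slope. Foot 190 x 80 mm, top 154 mm above the bench.
- bar: retaining bar: aluminium flat bar 200 mm long (x), 26 mm wide (y), 10 mm thick, with a pale wooden grip rib along the middle of its top, 70 mm long, 18 mm wide, 32 mm high; about 0.2 kg. Origin at the centre of its underside, z out of the top through the rib. Starts on the rest, sloping 40 degrees, +x end high. Either end may go under the strap.
- tin: the tin to load: grey round tin, 42 mm in diameter and 85 mm high, 0.15 kg, standing upright; origin at the centre of its underside, z up. It stands on the bench.
- tin_near: grey round tin, 42 mm in diameter and 85 mm high, 0.15 kg, standing upright; origin at the centre of its underside, z up. Already stands in the cell next to the strap.
- tin_far: grey round tin, 42 mm in diameter and 85 mm high, 0.15 kg, standing upright; origin at the centre of its underside, z up. Already stands in the cell next to the lip.
- jar: bystander: glass jar with a steel lid, 58 mm in diameter, 75 mm high; origin at the centre of its underside
- flat_bar: bystander: short flat aluminium bar without a rib, 120 x 26 x 10 mm, too short for the carrier; origin at the centre of its underside
- spray: bystander: tall bottle with a dark cap, 64 mm in diameter, 190 mm high; origin at the centre of its underside
- screwdriver: bystander: screwdriver lying on the bench, handle to its -x
- hammer: bystander: hammer lying on the bench, handle to its -x
- wrench: bystander: wrench lying on the bench
- mug: bystander: white mug, 72 mm in diameter, 85 mm high; origin at the centre of its underside
Not all that is in view belongs to the job. Leave any blue look-alike of the tin_near alone.

How it is judged:
By the outcome, as a careful person would: the job done as asked, in the order asked, and still so for the second after the job is handed in, with the robot touching nothing.
It also fails if it takes over 59 s, if anything falls off the work surface, if the arm or the gripper's body presses on something with over 40 N, if the wrist force passes 120 N, or if a joint passes its speed limit or range.

### The arm

A 7-joint arm with a two-finger parallel gripper is mounted at the origin on the work surface. World frame = base frame: x ahead of the robot, y to its left, z up, the work surface at z = 0. Lengths are in m, angles in rad, forces in N, time in s.
With the tool pointing down it reaches from about 0.425 to 0.875 m from the base axis. Payload 4.7 kg.
Tool frame: the origin (TCP) lies midway between the tips of the shut fingers; the grasp point (between the pads) lies 19 mm behind it; z points along the fingers, y is the line along which they close (so a half turn about z gives the same grasp; the last joint's range is limited). The gripper opens to 85 mm and grips with 20 to 120 N. Pads are 22 mm wide; open, the fingers measure 114 mm over their backs; the gripper's body (76 mm by 85 mm) begins 54 mm behind the grasp point. The pads swing forward as they close: fully open they stand 13 mm farther back than shut.
Start: joints at [-1.113, 0.321, -0.07, 1.45, 0.023, 1.371, -0.057], TCP at [0.279, 0.587, 0.231] pointing down, gripper open.
Joint ranges: [-2.86, 2.86], [-0.3, 2.09], [-1.38, 1.24], [0.06, 2.45], [-1.56, 4.7], [0.09, 2.05], [-2.69, 2.69]. Speed limits (rad/s): [2.57, 2.57, 3.14, 3.14, 3.14, 3.14, 3.14].

### API

Orientations are given as a unit quaternion [x, y, z, w].
In Python, from rig import monitor, get_image, bot gives the robot as it stands. The module is installed in compiled form; this text tells all that it offers.
- The arm moves only by the shell command python3 -m crank 'ROWS' [OPENING] [FORCE]. ROWS is JSON, a list of rows, each an object of numbers: "dx", "dy", "dz": the shift along the tool's x, y, z in units of 0.02 m (1.0 is 0.02 m); "ax", "ay", "az": the turn, a rotation vector about the tool's x, y, z in units of 45 degrees (1.0 is 45 degrees). In form: [{"dx": .., "dy": .., "dz": .., "ax": .., "ay": .., "az": ..}, ...]. A call has 1 to 12 rows; each row shifts and turns the commanded pose from where the row before left it, along the tool's axes as they then stand; what a row does not reach is not made up. A row lasts 1/8 s, in which the tool goes at most 62.5 mm and 10.7 degrees, less where a joint would pass 70% of its speed; a pose out of reach is approached as far as the arm can. A call with a number of a shift or a turn outside -1 to 1 is refused whole. A call with a gripper value outside its range is refused whole. OPENING is the closure, from 0 (fully open) to 1 (shut), set as the call begins (- or left out, the last holds). The fingers move at their own pace and stop on an object; FORCE is the grip in N (left out, the last holds). Time passes only in rows, so rows that do not move let the fingers close. It gives the time, the measured TCP pose, the force, the opening and the grip force at its end, in the units of the state.
- monitor.observe(): the state, without advancing time (a new reading comes with each control period).
- get_image(name): name is "side" or "top"; returns a dict with "pixels" (480x640x3 uint8, red, green, blue), "vertical_fov" (degrees; the focal length in pixels is half the picture's height over the tangent of half this angle, whatever the lens; pixels are square), "cx", "cy" (the principal point, pixels), "R" (3x3) and "t" (3): a world point X has camera coordinates R X + t. Camera axes: x right, y down, z forward; pixel columns grow to the right and rows downward; lengths in m; the calibration is good to about 2 mm. A picture is of the moment at which its call begins. There is no depth.
- bot.close_job(): hands the job in; it is judged then, once.
The state is a dict: "clock": time; "q": joint angles; "joint_velocities": joint speeds; "tau": joint torques, N m; "ee_pos": TCP position; "tool_rot": TCP orientation; "wrist_force": force on the tool from outside, world axes, zero at the start; "wrist_torque": the same for the moment, N m; "finger_gap": finger opening in m; "grip_force": force on a finger pad.
Only numpy, scipy, OpenCV 4.12 (cv2) and the standard library are available. Lean on these libraries where they do the work, as an engineer would, in place of code of your own. Each camera call takes 0.05 s, during which the arm holds its last target. There are 200 camera calls.

## Working session

There is one attempt and no reset: what is moved stays moved. The work goes in short steps, Python scripts to look and compute and a shell command to move; the robot and the scene stay as the last step left them, time stands still between calls to the robot, and variables do not carry over. Pictures are saved under pics/ and viewed, at most 14 in all, crops included, and the job is handed in when it is done.

```bash
mkdir -p pics; ls; cat > h.py <<'E'
import numpy as np, cv2
from rig import monitor, get_image, bot
def K(im):
    h,w=im["pixels"].shape[:2]; f=h/2/np.tan(np.radians(im["vertical_fov"])/2)
    return np.array([[f,0,im["cx"]],[0,f,im["cy"]],[0,0,1]])
def ray(im,px):
    R=np.array(im["R"]);t=np.array(im["t"])
    d=R.T@np.linalg.solve(K(im),[px[0],px[1],1]); return -R.T@t, d/np.linalg.norm(d)
def plane(im,px,z):
    c,d=ray(im,px); return c+d*(z-c[2])/d[2]
def tri(im1,p1,im2,p2):
    a,d=ray(im1,p1);b,e=ray(im2,p2)
    s=np.linalg.lstsq(np.c_[d,-e],b-a,rcond=None)[0]
    P,Q=a+s[0]*d,b+s[1]*e; return (P+Q)/2,np.linalg.norm(P-Q)
def proj(im,X):
    p=K(im)@(np.array(im["R"])@np.array(X)+np.array(im["t"])); return p[:2]/p[2]
def save(im,n): cv2.imwrite("pics/"+n,im["pixels"][:,:,::-1])
E
python3 - <<'E'
from h import *
import pickle
o={}
for n in("side","top"):
    im=get_image(n); o[n]=im; save(im,n+"0.png"); print(n,im["vertical_fov"],im["cx"],im["cy"],np.round(ray(im,(320,240)),3).tolist(),np.round(im["R"],3).tolist())
pickle.dump(o,open("im0.pkl","wb"))
s=monitor.observe(); print(s)
E
```

```text
pics
side 45.37369912725524 317.8173919305815 232.00850908099943 [[0.162, -1.065, 0.795], [0.324, 0.785, -0.527]] [[0.932, -0.362, 0.026], [-0.167, -0.489, -0.856], [0.323, 0.794, -0.516]]
top 52.62399441859631 317.98616060887645 237.36586031303233 [[0.375, 0.008, 1.238], [0.198, -0.022, -0.98]] [[-0.098, -0.995, -0.002], [-0.974, 0.096, -0.204], [0.204, -0.018, -0.979]]
{'clock': 0.1, 'q': array([-1.11289167,  0.32178618, -0.07009859,  1.45156323,  0.02262932,
        1.37080153, -0.05688834]), 'joint_velocities': array([ 0.0001474 , -0.0007355 ,  0.00103593, -0.00325789,  0.00097662,
       -0.00256007, -0.00076594]), 'tau': array([ 5.85720463e-04, -4.94876003e+01, -3.83392861e-01, -3.15210056e+01,
        1.30396272e-02,  7.45578756e-03,  2.18479038e-06]), 'ee_pos': array([0.27893186, 0.58656991, 0.23030363]), 'tool_rot': array([ 2.20056963e-01,  9.75486622e-01, -8.74904039e-04, -1.37032285e-04]), 'wrist_force': array([-0.12042237,  0.29190519, -0.17884864]), 'wrist_torque': array([ 0.02191287, -0.06562405,  0.06181494]), 'grip_force': 0.0, 'finger_gap': 0.08561109559234176}
```

View pics/side0.png

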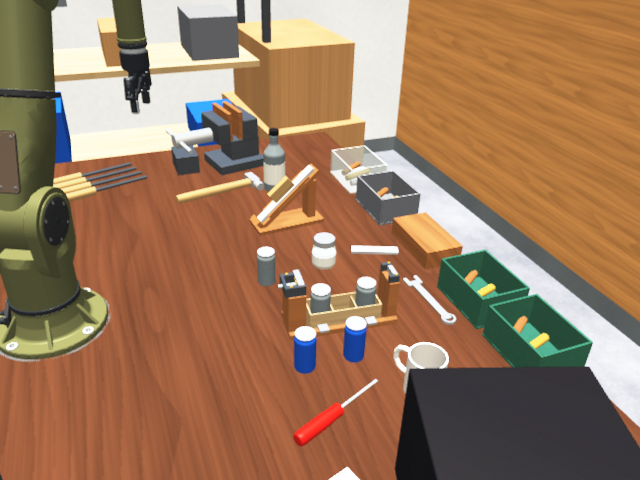

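View pics/top0.png

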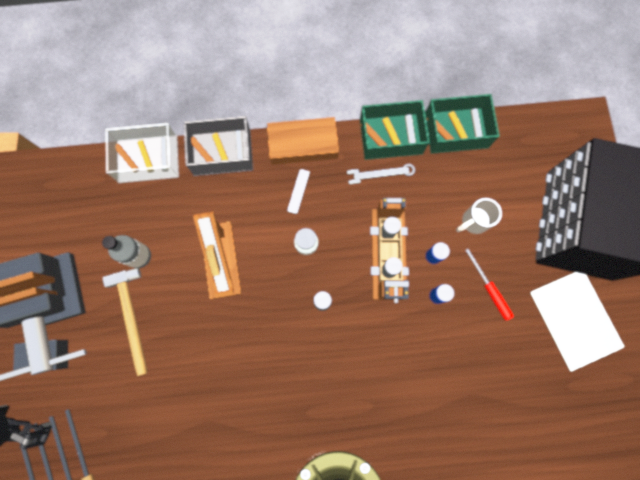

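The side view shows the loose grey tin at (266,266), the carrier tins at (320,298) and (366,292), the strap support at (293,290) and the lip support at (388,280). The bar is on the rest at (288,195). In the top view the loose tin is at (322,300), the carrier at (390,250) and the bar at (214,250).

Things that could be taken for the tin: loose grey top(322,300); jar top(306,240), which is wider; blue look-alikes top(440,253) and (445,293); carrier tins top(392,226) and (392,267). Things that could be taken for the bar: the ribbed one on the rest, top(214,252); the flat bar, top(299,190). I choose the grey tin at (322,300) and the ribbed bar on the rest, and will check with crops.

```bash
python3 - <<'E'
from h import *
import pickle
o=pickle.load(open("im0.pkl","rb"))
s=o["side"]["pixels"][:,:,::-1];t=o["top"]["pixels"][:,:,::-1]
r=lambda a,k:cv2.resize(a,None,fx=k,fy=k,interpolation=cv2.INTER_CUBIC)
A=r(s[235:345,245:415],4.7)[:,:800]   # carrier
cv2.imwrite("pics/cs.png",A)
B=np.zeros((600,800,3),np.uint8)
b1=r(t[190:310,300:420],5)[:600,:]; # 600x600
cv2.imwrite("pics/ct.png",b1)
C=np.zeros((600,800,3),np.uint8)
c1=r(s[150:240,240:330],4.4);c2=r(t[200:310,185:250],5)
C[:c1.shape[0],:c1.shape[1]]=c1;C[:c2.shape[0],420:420+c2.shape[1]]=c2
cv2.imwrite("pics/cr.png",C)
E
```

```text
(no output)
```

View pics/cs.png

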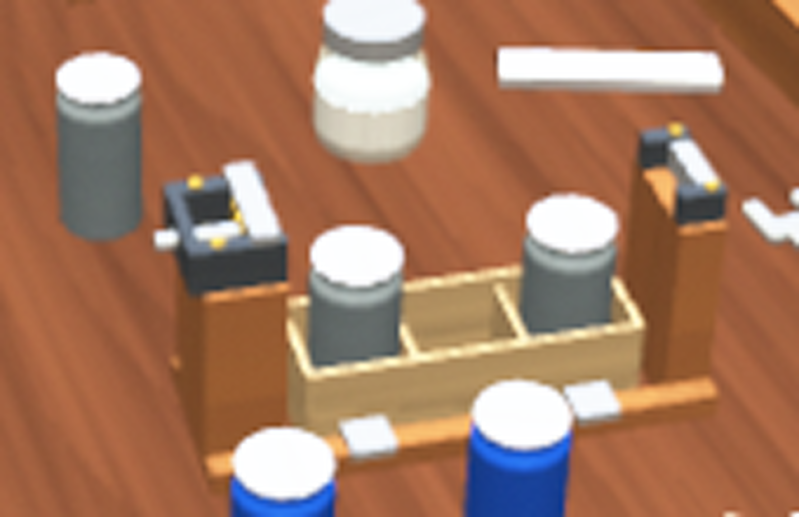

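View pics/ct.png

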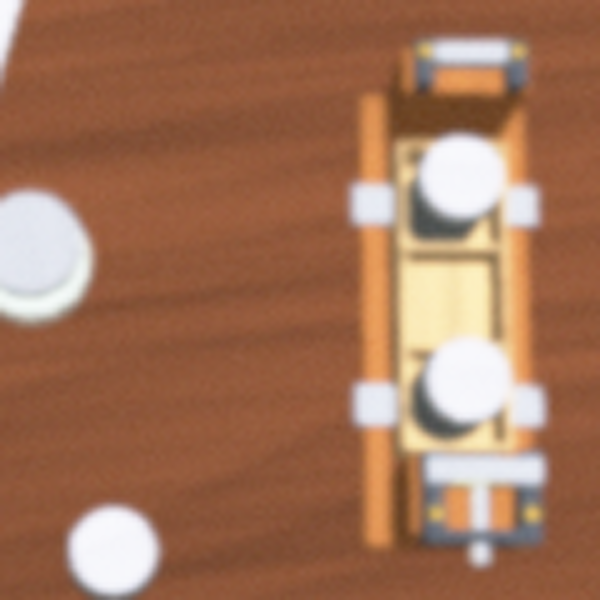

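View pics/cr.png

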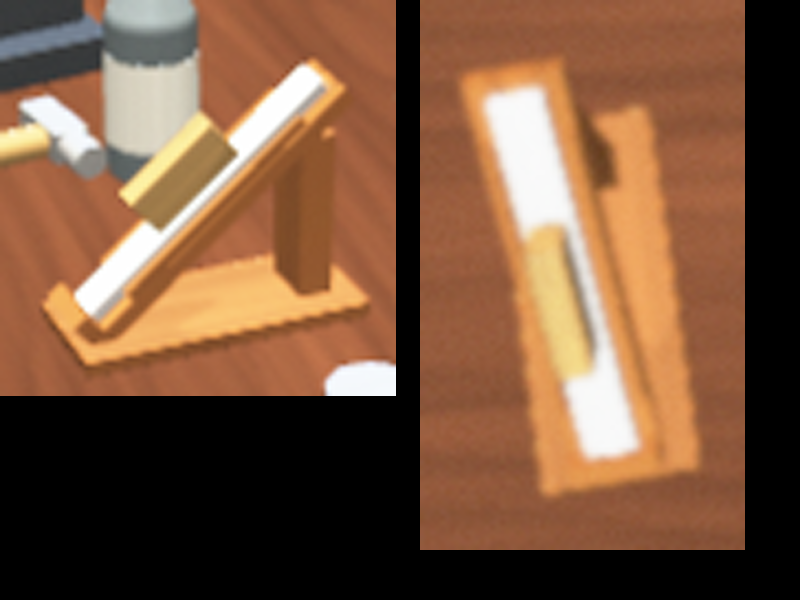

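The crops confirm it: the loose tin is grey, at ct (113,550) = top (322,300). The blue tins and the flat bar are left out. The strap (ct 485,468) is on the robot side and the lip (ct 470,52) on the far side. The ribbed bar lies with its high end away from the robot. Now I triangulate.

```bash
cat > m.py <<'E'
from h import *
import pickle
o=pickle.load(open("im0.pkl","rb")); S,T=o["side"],o["top"]
u=lambda p,k,ox,oy:((p[0]+.5)/k-.5+ox,(p[1]+.5)/k-.5+oy)
cs=lambda x,y:u((x,y),4.7,245,235)
ct=lambda x,y:u((x,y),5,300,190)
c1=lambda x,y:u((x,y),4.4,240,150)
c2=lambda x,y:u((x-420,y),5,185,200)
E
python3 - <<'E'
from m import *
def blob(im,p,thr=200,r=12):
    x,y=map(int,p); w=(im["pixels"][y-r:y+r+1,x-r:x+r+1].min(2)>thr).astype(np.uint8)
    n,l,st,c=cv2.connectedComponentsWithStats(w); i=l[r,r]
    return (c[i][0]+x-r,c[i][1]+y-r),st[i,4]
for n,a,b in [("loose",cs(98,79),ct(113,550)),("near",cs(357,256),ct(469,380)),("far",cs(572,223),ct(462,177))]:
    p,A=blob(S,a);q,B=blob(T,b)
    print(n,np.round(p,1),A,np.round(q,1),B,[np.round(v,4) for v in tri(S,p,T,q)])
q=lambda n,a,b:print(n,*[np.round(v,4) for v in tri(S,a,T,b)])
q("strap +y?left",cs(240,165),ct(425,457)); q("strap R",cs(270,238),ct(545,457)) 
q("strapnear",cs(236,166),ct(426,470))
q("lip left bolt",cs(677,130),ct(425,50));q("lip right bolt",cs(712,186),ct(519,50))
q("strap boltL",cs(196,182),ct(436,514));q("strap boltR",cs(218,243),ct(531,514))
q("rim FR",cs(645,325),ct(505,140))
for n,p in dict(TL=(397,141),BL=(400,450),BR=(512,450),div_l=(402,257),div_r=(497,257)).items(): print("rim",n,np.round(plane(T,ct(*p),.046),4))
for n,p in dict(FL=(308,376),FR=(645,325),BL=(287,300),d2=(420,357),d3=(520,340)).items(): print("rimS",n,np.round(plane(S,cs(*p),.046),4))
q("bar hiL",c1(311,62),c2(487,97));q("bar hiR",c1(328,77),c2(545,88))
q("bar loL",c1(77,293),c2(583,460));q("bar loR",c1(95,318),c2(638,450))
q("rib hiL",c1(205,113),c2(529,229));q("rib hiR",c1(237,155),c2(560,223))
q("rib loL",c1(121,192),c2(568,378));q("rib loR",c1(160,228),c2(592,372))
E
```

```text
loose [265.3 251.3] 146 [322.2 299.6] 216 [array([ 0.4647, -0.0088,  0.0819]), np.float64(0.0002)]
near [320.5 288.9] 196 [394.7 265.7] 263 [array([ 0.5279, -0.1896,  0.0874]), np.float64(0.0005)]
far [366.2 282.1] 176 [393.5 225.5] 239 [array([ 0.6264, -0.1995,  0.0878]), np.float64(0.0016)]
strap +y?left [ 0.4881 -0.1551  0.1223] 0.0037
strap R [ 0.4824 -0.21    0.1226] 0.0042
strapnear [ 0.484  -0.1554  0.1224] 0.0004
lip left bolt [ 0.686  -0.1818  0.1134] 0.0008
lip right bolt [ 0.6809 -0.2265  0.1137] 0.0005
strap boltL [ 0.4643 -0.1579  0.1201] 0.0015
strap boltR [ 0.4597 -0.2014  0.119 ] 0.0008
rim FR [ 0.6536 -0.2276  0.0445] 0.0001
rim TL [ 0.6582 -0.1729  0.046 ]
rim BL [ 0.5023 -0.155   0.046 ]
rim BR [ 0.4969 -0.2099  0.046 ]
rim div_l [ 0.5985 -0.168   0.046 ]
rim div_r [ 0.5939 -0.2153  0.046 ]
rimS FL [ 0.4977 -0.2124  0.046 ]
rimS FR [ 0.6526 -0.2293  0.046 ]
rimS BL [ 0.5077 -0.1591  0.046 ]
rimS d2 [ 0.5487 -0.2166  0.046 ]
rimS d3 [ 0.5952 -0.2204  0.046 ]
bar hiL [0.6715 0.2577 0.1551] 0.0023
bar hiR [0.6725 0.2306 0.1567] 0.0019
bar loL [0.5162 0.2486 0.0259] 0.0036
bar loR [0.5192 0.2215 0.0224] 0.0043
rib hiL [0.6058 0.2469 0.1365] 0.0098
rib hiR [0.6177 0.2368 0.1103] 0.0
rib loL [0.5455 0.2402 0.0952] 0.0007
rib loR [0.5586 0.2314 0.0718] 0.0153
```

```bash
python3 - <<'E'
from m import *
O=np.array([.5775,-.1928]);a=np.radians(-6.3);X=np.array([np.cos(a),np.sin(a)]);Y=np.array([-X[1],X[0]])
car=lambda P:np.round([(P[:2]-O)@X*1e3,(P[:2]-O)@Y*1e3,P[2]*1e3],1)
print("strap mid T",car(plane(T,ct(485,469),.125)),"lip mid T",car(plane(T,ct(471,51.5),.112)))
for n,p in dict(sL=(243,163),sR=(272,240)).items():print("strap S",n,car(plane(S,cs(*p),.125)))
for n,p in dict(a=(682,145),b=(706,185)).items():print("lip S",n,car(plane(S,cs(*p),.112)))
for n,p in dict(near=(469,380),far=(462,177)).items():print(n,car(plane(T,ct(*p),.088)))
for n,p in dict(a=(562,300)).items():print("rib top T",plane(T,c2(*p),.1145))
print("spray",plane(T,(110,242),.19)," jar",plane(T,(306,240),.075))
def dump(): pass
# gradient profile along strap/lip centre column in top image
g=cv2.cvtColor(T["pixels"],cv2.COLOR_RGB2GRAY)
c=int(round(ct(455,0)[0])); print(g[276:302,c].tolist())
c=int(round(ct(471,0)[0])); print(g[194:212,c].tolist())
E
python3 -m crank '[{"az":-0.2125},{"az":-0.2125},{"dx":-1,"dy":-1},{"dx":-1,"dy":-1},{"dx":-1,"dy":-1},{"dx":-1,"dy":-1},{"dx":-1,"dy":-1},{"dx":-1,"dy":-1},{"dx":-1,"dy":-1},{"dx":-1,"dy":-1},{"dx":-1,"dy":-1},{"dx":-1,"dy":-1}]' 0
```

```text
strap mid T [-96.7   0.2 125. ] lip mid T [106.2   0.7 112. ]
strap S sL [-94.2  24.9 125. ]
strap S sR [-95.2 -32.4 125. ]
lip S a [105.8  13.  112. ]
lip S b [104.8 -18.7 112. ]
near [-50.    1.1  88. ]
far [49.7  2.5 88. ]
rib top T [0.57997476 0.23698756 0.1145    ]
spray [0.62770275 0.44540343 0.19      ]  jar [0.61332806 0.01603265 0.075     ]
[105, 146, 197, 210, 197, 210, 229, 233, 232, 229, 208, 170, 167, 169, 171, 171, 169, 169, 168, 156, 129, 109, 94, 83, 91, 96]
[97, 97, 106, 140, 193, 226, 233, 222, 184, 156, 163, 168, 167, 157, 128, 92, 79, 75]validation failed for argument at $[0]...
```

```bash
python3 -m crank '[{"dx":0,"dy":0,"dz":0,"ax":0,"ay":0,"az":-0.2125},{"dx":0,"dy":0,"dz":0,"ax":0,"ay":0,"az":-0.2125},{"dx":-1,"dy":-1,"dz":0,"ax":0,"ay":0,"az":0},{"dx":-1,"dy":-1,"dz":0,"ax":0,"ay":0,"az":0},{"dx":-1,"dy":-1,"dz":0,"ax":0,"ay":0,"az":0},{"dx":-1,"dy":-1,"dz":0,"ax":0,"ay":0,"az":0},{"dx":-1,"dy":-1,"dz":0,"ax":0,"ay":0,"az":0},{"dx":-1,"dy":-1,"dz":0,"ax":0,"ay":0,"az":0},{"dx":-1,"dy":-1,"dz":0,"ax":0,"ay":0,"az":0},{"dx":-1,"dy":-1,"dz":0,"ax":0,"ay":0,"az":0},{"dx":-1,"dy":-1,"dz":0,"ax":0,"ay":0,"az":0},{"dx":-1,"dy":-1,"dz":0,"ax":0,"ay":0,"az":0}]' 0
```

```text
clock: 1.6
ee_pos: [0.4562, 0.3653, 0.2308]
tool_rot: [0.055, 0.998, -0.0, -0.0]
wrist_force: [0.2, 0.4, 0.6]
finger_gap: 0.0857
grip_force: 0.0
```

```bash
python3 -m crank '[{"dx":-0.4,"dy":-1,"dz":0,"ax":0,"ay":0,"az":0},{"dx":-0.4,"dy":-1,"dz":0,"ax":0,"ay":0,"az":0},{"dx":-0.4,"dy":-1,"dz":0,"ax":0,"ay":0,"az":0},{"dx":-0.4,"dy":-1,"dz":0,"ax":0,"ay":0,"az":0},{"dx":-0.4,"dy":-1,"dz":0,"ax":0,"ay":0,"az":0},{"dx":-0.4,"dy":-1,"dz":0,"ax":0,"ay":0,"az":0},{"dx":0,"dy":-1,"dz":0,"ax":0,"ay":0,"az":0},{"dx":0,"dy":-1,"dz":0,"ax":0,"ay":0,"az":0},{"dx":0,"dy":-1,"dz":0,"ax":0,"ay":0,"az":0},{"dx":0,"dy":-1,"dz":0,"ax":0,"ay":0,"az":0},{"dx":0,"dy":-1,"dz":0.5,"ax":0,"ay":0,"az":0},{"dx":0,"dy":-1,"dz":0.5,"ax":0,"ay":0,"az":0}]' 0 && python3 -m crank '[{"dx":0,"dy":-1,"dz":0.5,"ax":0,"ay":0,"az":0},{"dx":0,"dy":-1,"dz":0.5,"ax":0,"ay":0,"az":0},{"dx":0,"dy":-1,"dz":0.5,"ax":0,"ay":0,"az":0},{"dx":0,"dy":-1,"dz":0.5,"ax":0,"ay":0,"az":0},{"dx":0,"dy":-1,"dz":0.5,"ax":0,"ay":0,"az":0},{"dx":0,"dy":-1,"dz":0.5,"ax":0,"ay":0,"az":0},{"dx":-0.1,"dy":-0.6,"dz":0.5,"ax":0,"ay":0,"az":0}]'
```

```text
clock: 3.1
ee_pos: [0.4769, 0.1211, 0.2104]
tool_rot: [0.055, 0.998, -0.0, -0.0]
wrist_force: [0.5, 0.1, 0.5]
finger_gap: 0.0855
grip_force: 0.0
clock: 3.98
ee_pos: [0.4645, -0.0104, 0.1406]
tool_rot: [0.056, 0.998, 0.0, -0.0]
wrist_force: [-0.5, 0.1, -0.3]
finger_gap: 0.0854
grip_force: 0.0
```

```bash
python3 -m crank '[{"dx":0,"dy":0.08,"dz":1,"ax":0,"ay":0,"az":0},{"dx":0,"dy":0,"dz":1,"ax":0,"ay":0,"az":0},{"dx":0,"dy":0,"dz":1,"ax":0,"ay":0,"az":0},{"dx":0,"dy":0,"dz":1,"ax":0,"ay":0,"az":0},{"dx":0,"dy":0,"dz":0.63,"ax":0,"ay":0,"az":0}]' 0 && python3 -m crank '[{"dx":0,"dy":0,"dz":0,"ax":0,"ay":0,"az":0},{"dx":0,"dy":0,"dz":0,"ax":0,"ay":0,"az":0},{"dx":0,"dy":0,"dz":0,"ax":0,"ay":0,"az":0},{"dx":0,"dy":0,"dz":0,"ax":0,"ay":0,"az":0},{"dx":0,"dy":0,"dz":0,"ax":0,"ay":0,"az":0}]' 1 40
```

```text
clock: 4.6
ee_pos: [0.4645, -0.0074, 0.0475]
tool_rot: [0.055, 0.998, -0.0, -0.001]
wrist_force: [-0.4, 0.3, 0.3]
finger_gap: 0.0857
grip_force: 0.0
clock: 5.22
ee_pos: [0.4659, -0.0076, 0.0497]
tool_rot: [0.055, 0.998, 0.0, 0.001]
wrist_force: [-1.6, -1.3, 5.5]
finger_gap: 0.0407
grip_force: 40.5
```

```bash
python3 -m crank '[{"dx":0,"dy":0,"dz":-1,"ax":0,"ay":0,"az":0},{"dx":0,"dy":0,"dz":-1,"ax":0,"ay":0,"az":0},{"dx":-1,"dy":-1,"dz":-1,"ax":0,"ay":0,"az":0},{"dx":-1,"dy":-1,"dz":-1,"ax":0,"ay":0,"az":0},{"dx":-1,"dy":-1,"dz":-1,"ax":0,"ay":0,"az":0},{"dx":-1,"dy":-1,"dz":0,"ax":0,"ay":0,"az":0},{"dx":-1,"dy":-1,"dz":0,"ax":0,"ay":0,"az":0},{"dx":-1,"dy":-1,"dz":0,"ax":0,"ay":0,"az":0},{"dx":-0.6,"dy":-1,"dz":0,"ax":0,"ay":0,"az":0},{"dx":0,"dy":-1,"dz":0,"ax":0,"ay":0,"az":0},{"dx":0,"dy":-0.5,"dz":0,"ax":0,"ay":0,"az":0},{"dx":0,"dy":0,"dz":0,"ax":0,"ay":0,"az":0}]' && python3 - <<'E'
from h import *
import pickle
o={n:get_image(n) for n in("side","top")}
pickle.dump(o,open("im1.pkl","wb"))
r=lambda a,k:cv2.resize(a,None,fx=k,fy=k,interpolation=cv2.INTER_CUBIC)
a=r(o["side"]["pixels"][220:340,260:420,::-1],3.7);b=r(o["top"]["pixels"][190:310,355:435,::-1],3.7)
C=np.zeros((450,800,3),np.uint8);C[:444,:a.shape[1]]=a[:444];C[:444,592:592+208]=b[:444,:208]
cv2.imwrite("pics/p1.png",C); print(monitor.observe()["ee_pos"],monitor.observe()["wrist_force"])
E
```

```text
clock: 6.72
ee_pos: [0.577, -0.1912, 0.1483]
tool_rot: [0.056, 0.998, 0.0, -0.0]
wrist_force: [0.0, 1.0, -1.6]
finger_gap: 0.0402
grip_force: 41.2
[ 0.57761688 -0.18955785  0.14853348] [-0.78531945 -0.24863453 -1.89703357]
```

View pics/p1.png

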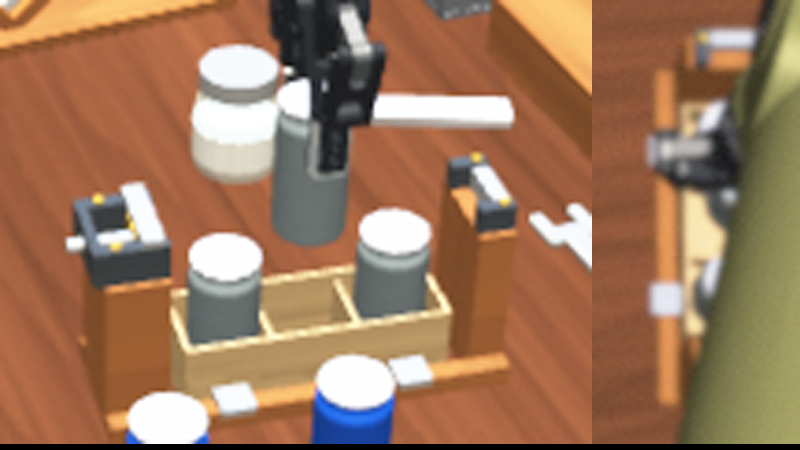

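The held tin is upright above the middle cell (p1 axis about x=311, bottom about y=240). I check it against the midpoint of the neighbouring tins.

```bash
python3 - <<'E'
from m import *
f=lambda X:np.round([(proj(S,X)[0]-260)*3.7+1.35,(proj(S,X)[1]-220)*3.7+1.35],1)
print(f((.5772,-.1905,.102)),f((.5775,-.1928,.102)),"tops near/far calc",f((.5775-.051*.994,-.1928+.051*.11,.088)),f((.5775+.051*.994,-.1928-.051*.11,.088)))
E
```

```text
[308.2 218.9] [310.3 221.1] tops near/far calc [221.3 253.7] [395.2 229.4]
```

```bash
python3 -m crank '[{"dx":0,"dy":-0.1,"dz":0.6,"ax":0,"ay":0,"az":0},{"dx":0,"dy":0,"dz":0.7,"ax":0,"ay":0,"az":0},{"dx":0,"dy":0,"dz":0.7,"ax":0,"ay":0,"az":0},{"dx":0,"dy":0,"dz":0.7,"ax":0,"ay":0,"az":0},{"dx":0,"dy":0,"dz":0.3,"ax":0,"ay":0,"az":0},{"dx":0,"dy":0,"dz":0,"ax":0,"ay":0,"az":0}]'
```

```text
clock: 7.58
ee_pos: [0.577, -0.1928, 0.0881]
tool_rot: [0.055, 0.998, 0.0, -0.0]
wrist_force: [-0.7, -0.2, -2.3]
finger_gap: 0.0407
grip_force: 41.2
```

```bash
python3 -m crank '[{"dx":0,"dy":0,"dz":0.5,"ax":0,"ay":0,"az":0},{"dx":0,"dy":0,"dz":0.5,"ax":0,"ay":0,"az":0},{"dx":0,"dy":0,"dz":0.5,"ax":0,"ay":0,"az":0},{"dx":0,"dy":0,"dz":0,"ax":0,"ay":0,"az":0}]'
```

```text
clock: 8.07
ee_pos: [0.5765, -0.1925, 0.0574]
tool_rot: [0.055, 0.998, 0.0, -0.001]
wrist_force: [-1.1, 1.1, -2.1]
finger_gap: 0.0408
grip_force: 41.2
```

```bash
python3 -m crank '[{"dx":0,"dy":0,"dz":0.2,"ax":0,"ay":0,"az":0},{"dx":0,"dy":0,"dz":0.15,"ax":0,"ay":0,"az":0},{"dx":0,"dy":0,"dz":0,"ax":0,"ay":0,"az":0}]'
```

```text
clock: 8.45
ee_pos: [0.578, -0.193, 0.0528]
tool_rot: [0.055, 0.998, 0.0, 0.001]
wrist_force: [-1.9, 0.2, 3.9]
finger_gap: 0.0409
grip_force: 41.5
```

```bash
python3 -m crank '[{"dx":0,"dy":0,"dz":0,"ax":0,"ay":0,"az":0},{"dx":0,"dy":0,"dz":0,"ax":0,"ay":0,"az":0},{"dx":0,"dy":0,"dz":-0.5,"ax":0,"ay":0,"az":0},{"dx":0,"dy":0,"dz":-1,"ax":0,"ay":0,"az":0},{"dx":0,"dy":0,"dz":-1,"ax":0,"ay":0,"az":0},{"dx":0,"dy":0,"dz":-1,"ax":0,"ay":0,"az":0},{"dx":0,"dy":1,"dz":-1,"ax":0,"ay":0,"az":0},{"dx":0,"dy":1,"dz":-1,"ax":0,"ay":0,"az":0},{"dx":0,"dy":1,"dz":-1,"ax":0,"ay":0,"az":0},{"dx":0,"dy":1,"dz":0,"ax":0,"ay":0,"az":-0.2156},{"dx":0,"dy":1,"dz":0,"ax":0,"ay":0,"az":0},{"dx":0,"dy":1,"dz":0,"ax":0,"ay":0,"az":0}]' 0.2 && python3 - <<'E'
from m import *
o={n:get_image(n) for n in("side","top")}
pickle.dump(o,open("im2.pkl","wb"))
for n,(a,b,c,d) in dict(side=(150,240,240,340),top=(195,310,185,250)).items():
    im=o[n]; hsv=cv2.cvtColor(im["pixels"][a:b,c:d],cv2.COLOR_RGB2HSV)
    w=((hsv[...,1]<50)&(hsv[...,2]>200)).astype(np.uint8)
    y=((hsv[...,0]>18)&(hsv[...,0]<30)&(hsv[...,1]>60)&(hsv[...,2]>120)).astype(np.uint8)
    for nm,m in(("white",w),("rib",y)):
        nn,l,st,ce=cv2.connectedComponentsWithStats(m)
        for i in np.argsort(-st[1:,4])[:2]+1:
            cn=cv2.findContours((l==i).astype(np.uint8),0,2)[0][0]
            print(n,nm,st[i].tolist(),np.round(ce[i]+[c,a],1),(cv2.approxPolyDP(cn,2,True)[:,0]+[c,a]).tolist())
r=lambda a,k:cv2.resize(a,None,fx=k,fy=k,interpolation=cv2.INTER_CUBIC)
a=r(o["side"]["pixels"][220:340,260:420,::-1],3.7);b=r(o["top"]["pixels"][190:310,355:435,::-1],3.7)
C=np.zeros((450,800,3),np.uint8);C[:444,:a.shape[1]]=a[:444];C[:444,592:592+208]=b[:444,:208]
cv2.imwrite("pics/p2.png",C)
E
```

```text
clock: 9.95
ee_pos: [0.5839, -0.0729, 0.1832]
tool_rot: [-0.03, 1.0, 0.0, 0.001]
wrist_force: [-0.5, 0.4, 0.1]
finger_gap: 0.0686
grip_force: 0.0
side white [17, 15, 53, 57, 366] [283.6 193.8] [[309, 165], [292, 181], [294, 185], [277, 202], [272, 201], [257, 216], [260, 221], [308, 173]]
side white [25, 14, 19, 21, 325] [273.5 173.7] [[283, 164], [265, 165], [265, 181], [275, 184], [283, 176]]
side rib [27, 26, 21, 20, 110] [277.  185.5] [[287, 177], [284, 176], [267, 193], [268, 195]]
side rib [0, 28, 11, 7, 49] [244.8 181.2] [[250, 180], [240, 180], [240, 184]]
top white [13, 23, 30, 73, 574] [212.7 251. ] [[199, 219], [205, 245], [213, 244], [221, 269], [220, 273], [214, 276], [217, 288], [225, 290], [227, 284], [209, 219]]
top rib [22, 50, 12, 31, 168] [212.2 261.6] [[208, 245], [207, 254], [215, 275], [218, 274]]
top rib [25, 51, 1, 1, 1] [210. 246.] [[210, 246]]
```

View pics/p2.png

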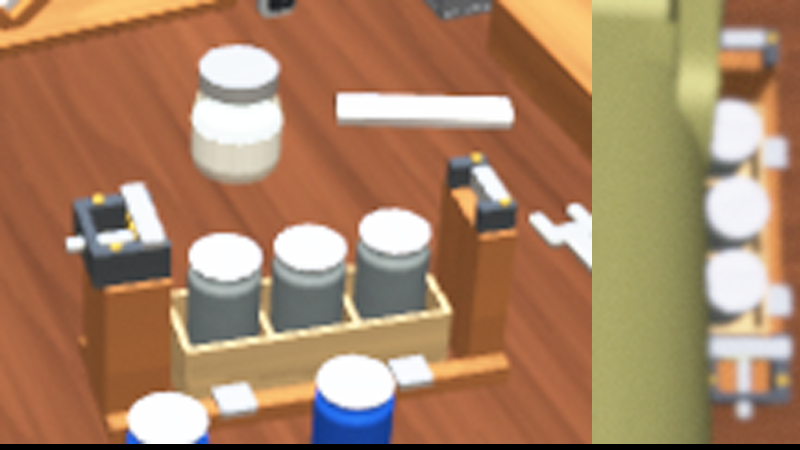

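```bash
python3 -m crank '[{"dx":0.065,"dy":1,"dz":0,"ax":0,"ay":0,"az":0},{"dx":0.065,"dy":1,"dz":0,"ax":0,"ay":0,"az":0},{"dx":0.065,"dy":1,"dz":0,"ax":0,"ay":0,"az":0},{"dx":0.065,"dy":1,"dz":0,"ax":0,"ay":0,"az":0},{"dx":0.065,"dy":1,"dz":0,"ax":0,"ay":0,"az":0},{"dx":0.065,"dy":1,"dz":0,"ax":0,"ay":0,"az":0},{"dx":0.065,"dy":1,"dz":0.33,"ax":0,"ay":0,"az":0},{"dx":0.065,"dy":1,"dz":0.33,"ax":0,"ay":0,"az":0},{"dx":0.065,"dy":1,"dz":0.33,"ax":0,"ay":0,"az":0},{"dx":0.065,"dy":1,"dz":0.33,"ax":0,"ay":0,"az":0},{"dx":0.065,"dy":1,"dz":0.33,"ax":0,"ay":0,"az":0},{"dx":0.065,"dy":1,"dz":0.33,"ax":0,"ay":0,"az":0}]' && python3 -m crank '[{"dx":0,"dy":1,"dz":0,"ax":0,"ay":-0.2222,"az":0},{"dx":0,"dy":1,"dz":0,"ax":0,"ay":-0.2222,"az":0},{"dx":0,"dy":1,"dz":0,"ax":0,"ay":-0.2222,"az":0},{"dx":0,"dy":0.55,"dz":0,"ax":0,"ay":-0.2222,"az":0},{"dx":0,"dy":0,"dz":0,"ax":0,"ay":0,"az":0}]' && python3 - <<'E'
from h import *
from scipy.spatial.transform import Rotation as Ro
s=monitor.observe();R=Ro.from_quat(s["tool_rot"]).as_matrix();print(s["ee_pos"],R.round(3).tolist(),s["q"].round(2))
n=np.array([-.6417,-.0381,.766]);print(R.T@(np.array([.5949,.2395,.09])+.007*n-s["ee_pos"])/.02)
E
```

```text
clock: 11.55
ee_pos: [0.5537, 0.1667, 0.1416]
tool_rot: [-0.03, 1.0, 0.0, 0.0]
wrist_force: [1.0, -1.0, 0.6]
finger_gap: 0.0683
grip_force: 0.0
clock: 12.18
ee_pos: [0.55, 0.2254, 0.1394]
tool_rot: [-0.026, 0.952, -0.0, 0.304]
wrist_force: [-0.1, -0.2, -0.1]
finger_gap: 0.0683
grip_force: 0.0
[0.54997535 0.22542377 0.1393748 ] [[-0.814, -0.049, 0.578], [-0.05, 0.999, 0.015], [-0.578, -0.016, -0.816]] [-0.76 -0.05  0.12  2.21  0.68  0.57  0.48]
[-0.4081801   0.62557013  2.97466669]
```

```bash
cat > fix.py <<'E'
from h import *
from scipy.spatial.transform import Rotation as Ro
def need(P,yaw,tilt):
    "units of shift (after turning) and turn to reach bar-style pose: yaw/tilt deg of bar x axis"
    s=monitor.observe();R=Ro.from_quat(s["tool_rot"])
    y,t=np.radians([yaw,tilt]);bx=np.array([np.cos(t)*np.cos(y),np.cos(t)*np.sin(y),np.sin(t)]);by=np.array([-np.sin(y),np.cos(y),0])
    G=np.c_[-bx,by,-np.cross(bx,by)]
    print("turn",np.round((R.inv()*Ro.from_matrix(G)).as_rotvec(degrees=True)/45,3),"shift after",np.round(G.T@(np.array(P)-s["ee_pos"])/.02,3),"F",np.round(s["wrist_force"],1),"T",np.round(s["wrist_torque"],2),"pos",np.round(s["ee_pos"],4))
E
python3 -c "
from fix import *
n=np.array([-.6417,-.0381,.766]);need(np.array([.5949,.2395,.09])+.007*n,3.4,40)"
```

```text
turn [-0.024 -0.104  0.003] shift after [-0.163  0.569  3.009] F [-0.1 -0.2 -0.1] T [-0.07  0.67  0.05] pos [0.55   0.2254 0.1394]
```

```bash
python3 -m crank '[{"dx":0,"dy":0,"dz":0,"ax":-0.024,"ay":-0.104,"az":0},{"dx":-0.16,"dy":0.57,"dz":0,"ax":0,"ay":0,"az":0},{"dx":0,"dy":0,"dz":0.5,"ax":0,"ay":0,"az":0},{"dx":0,"dy":0,"dz":0.5,"ax":0,"ay":0,"az":0},{"dx":0,"dy":0,"dz":0,"ax":0,"ay":0,"az":0}]'; python3 -c "
from fix import *
n=np.array([-.6417,-.0381,.766]);need(np.array([.5949,.2395,.09])+.007*n,3.4,40)"
```

```text
clock: 12.8
ee_pos: [0.5678, 0.2358, 0.1268]
tool_rot: [-0.026, 0.939, 0.009, 0.343]
wrist_force: [-0.1, 0.1, 0.6]
finger_gap: 0.0682
grip_force: 0.0
turn [-0.005  0.002 -0.004] shift after [0.14  0.105 1.935] F [-0.1  0.1  0.6] T [-0.05  0.67  0.01] pos [0.5678 0.2358 0.1268]
```

```bash
python3 -m crank '[{"dx":0.1,"dy":0.1,"dz":0.5,"ax":0,"ay":0,"az":0},{"dx":0,"dy":0,"dz":0.5,"ax":0,"ay":0,"az":0},{"dx":0,"dy":0,"dz":0.5,"ax":0,"ay":0,"az":0},{"dx":0,"dy":0,"dz":0.4,"ax":0,"ay":0,"az":0},{"dx":0,"dy":0,"dz":0,"ax":0,"ay":0,"az":0}]'; python3 -m crank '[{"dx":0,"dy":0,"dz":0,"ax":0,"ay":0,"az":0},{"dx":0,"dy":0,"dz":0,"ax":0,"ay":0,"az":0},{"dx":0,"dy":0,"dz":0,"ax":0,"ay":0,"az":0},{"dx":0,"dy":0,"dz":0,"ax":0,"ay":0,"az":0},{"dx":0,"dy":0,"dz":0,"ax":0,"ay":0,"az":0}]' 1 60;python3 -c "
from fix import *
n=np.array([-.6417,-.0381,.766]);need(np.array([.5949,.2395,.09])+.007*n,3.4,40)"
```

```text
clock: 13.42
ee_pos: [0.5902, 0.2395, 0.0968]
tool_rot: [-0.026, 0.939, 0.009, 0.343]
wrist_force: [-0.2, 0.3, 0.2]
finger_gap: 0.0677
grip_force: 0.0
clock: 14.05
ee_pos: [0.5901, 0.24, 0.0981]
tool_rot: [-0.027, 0.939, 0.01, 0.344]
wrist_force: [-6.6, -2.5, 5.8]
finger_gap: 0.0171
grip_force: 58.8
turn [-0.002  0.005 -0.002] shift after [ 0.075 -0.037  0.113] F [-6.6 -2.5  5.8] T [-0.6   0.72  0.13] pos [0.5901 0.24   0.0981]
```

```bash
python3 -m crank '[{"dx":0,"dy":0,"dz":-0.5,"ax":0,"ay":0,"az":0},{"dx":0,"dy":0,"dz":-1,"ax":0,"ay":0,"az":0},{"dx":-1,"dy":0,"dz":-1,"ax":0,"ay":0,"az":0},{"dx":-1,"dy":0,"dz":-1,"ax":0,"ay":0,"az":0},{"dx":-1,"dy":-0.6,"dz":-1,"ax":0,"ay":0,"az":0},{"dx":-1,"dy":-1,"dz":-1,"ax":0,"ay":0,"az":0},{"dx":0,"dy":-1,"dz":0,"ax":0,"ay":0.1,"az":0},{"dx":0,"dy":-1,"dz":0,"ax":0,"ay":0.1,"az":0},{"dx":0,"dy":-1,"dz":0,"ax":0,"ay":0.1,"az":0},{"dx":0,"dy":-1,"dz":0,"ax":0,"ay":0.1,"az":0},{"dx":0,"dy":-1,"dz":0,"ax":0,"ay":0.1,"az":0},{"dx":0,"dy":-1,"dz":0,"ax":0,"ay":0.1,"az":0}]'; python3 -c "
from fix import *
need((.5979,-.1951,.186),-6.3,10)"
```

```text
clock: 15.55
ee_pos: [0.5878, 0.0877, 0.233]
tool_rot: [-0.028, 0.993, 0.004, 0.113]
wrist_force: [0.6, -1.0, -2.2]
finger_gap: 0.017
grip_force: 58.9
turn [0.046 0.066 0.208] shift after [ -1.614 -13.998   2.672] F [ 0.6 -1.  -2.2] T [0.   0.34 0.03] pos [0.5878 0.0877 0.233 ]
```

```bash
python3 -m crank '[{"dx":0,"dy":0,"dz":0,"ax":0.023,"ay":0.033,"az":0.104},{"dx":0,"dy":0,"dz":0,"ax":0.023,"ay":0.033,"az":0.104},{"dx":-0.16,"dy":-1,"dz":0,"ax":0,"ay":0,"az":0},{"dx":-0.16,"dy":-1,"dz":0,"ax":0,"ay":0,"az":0},{"dx":-0.16,"dy":-1,"dz":0,"ax":0,"ay":0,"az":0},{"dx":-0.16,"dy":-1,"dz":0,"ax":0,"ay":0,"az":0},{"dx":-0.16,"dy":-1,"dz":0,"ax":0,"ay":0,"az":0},{"dx":-0.16,"dy":-1,"dz":0,"ax":0,"ay":0,"az":0},{"dx":-0.16,"dy":-1,"dz":0,"ax":0,"ay":0,"az":0},{"dx":-0.16,"dy":-1,"dz":0,"ax":0,"ay":0,"az":0},{"dx":-0.16,"dy":-1,"dz":0,"ax":0,"ay":0,"az":0},{"dx":-0.16,"dy":-1,"dz":0,"ax":0,"ay":0,"az":0}]'; python3 -m crank '[{"dx":0,"dy":-1,"dz":0.5,"ax":0,"ay":0,"az":0},{"dx":0,"dy":-1,"dz":0.5,"ax":0,"ay":0,"az":0},{"dx":0,"dy":-1,"dz":0.5,"ax":0,"ay":0,"az":0},{"dx":0,"dy":-0.9,"dz":0.5,"ax":0,"ay":0,"az":0},{"dx":0,"dy":0,"dz":0.6,"ax":0,"ay":0,"az":0},{"dx":0,"dy":0,"dz":0,"ax":0,"ay":0,"az":0}]'; python3 - <<'E'
from fix import *
import pickle
need((.5979,-.1951,.186),-6.3,10)
o={n:get_image(n) for n in("side","top")}
pickle.dump(o,open("im3.pkl","wb"))
r=lambda a,k:cv2.resize(a,None,fx=k,fy=k,interpolation=cv2.INTER_CUBIC)
cv2.imwrite("pics/p3.png",r(o["side"]["pixels"][200:330,255:425,::-1],4.6))
E
```

```text
clock: 17.05
ee_pos: [0.5973, -0.1144, 0.2388]
tool_rot: [0.055, 0.995, -0.005, 0.088]
wrist_force: [1.2, -0.0, -2.6]
finger_gap: 0.017
grip_force: 58.9
clock: 17.8
ee_pos: [0.5979, -0.1914, 0.1866]
tool_rot: [0.055, 0.995, -0.005, 0.088]
wrist_force: [-0.7, 0.8, -1.8]
finger_gap: 0.0171
grip_force: 58.9
turn [-0.     0.001  0.   ] shift after [-0.017 -0.183  0.031] F [-0.7  0.8 -1.8] T [ 0.06  0.28 -0.03] pos [ 0.5979 -0.1914  0.1866]
```

View pics/p3.png

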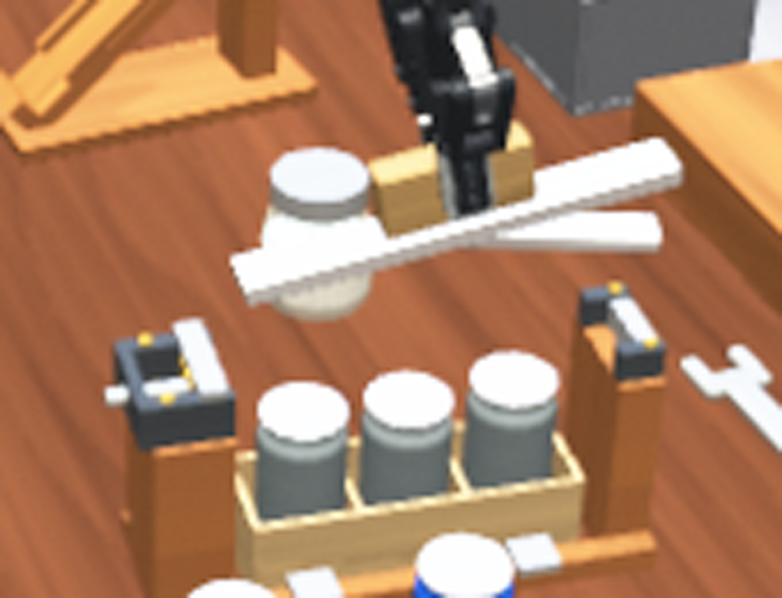

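p3 shows the ribbed bar held level across, near end at (242,278), far end at (675,160). The finger is at (467,190), slightly past the rib centre towards the lip. The three tins are upright and the strap and lip are clear. I measure the bar in the carrier frame from this view.

```bash
python3 - <<'E'
from m import *
o=pickle.load(open("im3.pkl","rb")); S3=o["side"]
O=np.array([.5775,-.1928,0]);a=np.radians(-6.3);X=np.array([np.cos(a),np.sin(a),0]);Y=np.array([-X[1],X[0],0])
def py(p,y):
    c,d=ray(S3,((p[0]+.5)/4.6-.5+255,(p[1]+.5)/4.6-.5+200)); c=c-O
    P=c+d*(y-c@Y)/(d@Y); return np.round([P@X*1e3,P[2]*1e3],1)
print("bar lo bot",py((250,303),-.0093),"lo top",py((247,283),-.0093),"hi bot",py((683,183),-.0093),"hi top",py((680,168),-.0093))
print("lo top left",py((231,256),.0167),"hi top left",py((660,139),.0167))
print("rib hi/lo bases right",py((534,193),-.0053),py((388,233),-.0053))
g=cv2.cvtColor(o["top"]["pixels"],cv2.COLOR_RGB2GRAY)
s=o["side"]["pixels"]
# check strap right end & lip right at known y
print("strap inner-right top corner",py((227,390),-.0225),"outer",py((203,397),-.0225))
print("lip right end top inner",py((634,343),-.0175),"lip left inner",py((612,300),.0175))
E
```

```text
bar lo bot [-76.8 154.6] lo top [-78.3 165.1] hi bot [118.6 188.6] hi top [116.4 196.6]
lo top left [-78.9 162.3] hi top left [117.4 196.1]
rib hi/lo bases right [ 50.7 190.3] [-15. 179.]
strap inner-right top corner [-89.7 120.1] outer [-100.3  118.1]
lip right end top inner [100.1 111.4] lip left inner [102.9 111. ]
```

```bash
python3 -m crank '[{"dx":0.1,"dy":-0.165,"dz":0.5,"ax":0,"ay":0,"az":0},{"dx":0.12,"dy":0,"dz":0.7,"ax":0,"ay":0,"az":0},{"dx":0.12,"dy":0,"dz":0.7,"ax":0,"ay":0,"az":0},{"dx":0.1,"dy":0,"dz":0.6,"ax":0,"ay":0,"az":0},{"dx":0,"dy":0,"dz":0,"ax":0,"ay":0,"az":0},{"dx":0,"dy":0,"dz":0,"ax":0,"ay":0,"az":0}]'; python3 - <<'E'
from fix import *
import pickle
need((.5981,-.1951,.1351),-6.3,10)
o={n:get_image(n) for n in("side","top")}
pickle.dump(o,open("im4.pkl","wb"))
r=lambda a,k:cv2.resize(a,None,fx=k,fy=k,interpolation=cv2.INTER_CUBIC)
cv2.imwrite("pics/p4.png",r(o["side"]["pixels"][225:335,265:415,::-1],5.3))
E
```

```text
clock: 18.65
ee_pos: [0.5986, -0.1969, 0.1377]
tool_rot: [0.055, 0.994, -0.006, 0.089]
wrist_force: [0.7, -0.8, -1.0]
finger_gap: 0.0169
grip_force: 58.9
turn [-0.003  0.006 -0.001] shift after [0.057 0.085 0.12 ] F [ 0.7 -0.8 -1. ] T [-0.    0.24 -0.02] pos [ 0.5986 -0.1969  0.1377]
```

View pics/p4.png

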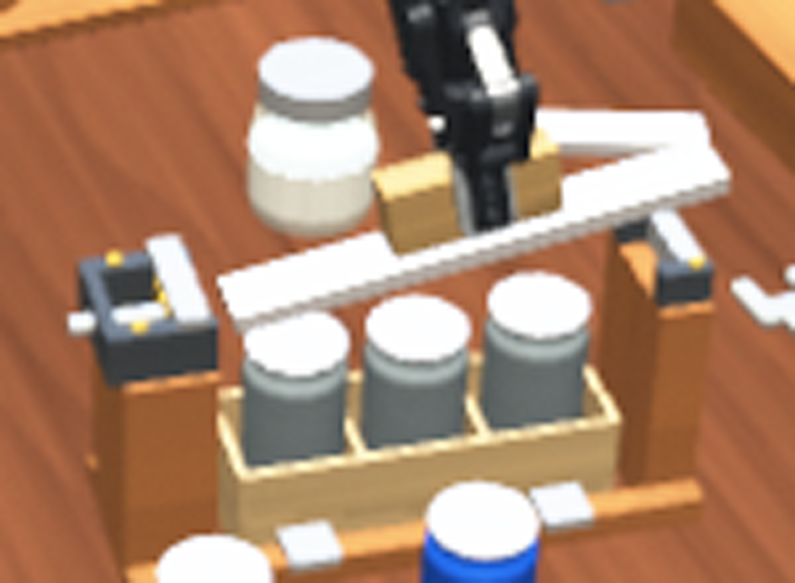

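p4 shows the near tip at (232,300), in front of the strap opening and below strap height. The far end at (715,165) is above the lip. Now I insert.

```bash
python3 -m crank '[{"dx":0.2,"dy":0.08,"dz":0.04,"ax":0,"ay":0,"az":0},{"dx":0.25,"dy":0,"dz":-0.04,"ax":0,"ay":0,"az":0},{"dx":0.25,"dy":0,"dz":-0.04,"ax":0,"ay":0,"az":0},{"dx":0,"dy":0,"dz":0,"ax":0,"ay":0,"az":0}]';python3 -m crank '[{"dx":0.1,"dy":0,"dz":-0.018,"ax":0,"ay":0,"az":0},{"dx":0,"dy":0,"dz":0,"ax":0,"ay":0,"az":0}]';python3 -m crank '[{"dx":0.1,"dy":0,"dz":-0.018,"ax":0,"ay":0,"az":0},{"dx":0,"dy":0,"dz":0,"ax":0,"ay":0,"az":0}]'
```

```text
clock: 19.25
ee_pos: [0.5848, -0.1935, 0.1362]
tool_rot: [0.055, 0.994, -0.006, 0.09]
wrist_force: [0.4, -0.7, -1.0]
finger_gap: 0.0168
grip_force: 58.9
clock: 19.5
ee_pos: [0.5836, -0.1934, 0.1363]
tool_rot: [0.055, 0.994, -0.006, 0.09]
wrist_force: [3.0, -1.0, -1.4]
finger_gap: 0.0168
grip_force: 58.9
clock: 19.75
ee_pos: [0.5812, -0.1931, 0.1362]
tool_rot: [0.055, 0.994, -0.006, 0.09]
wrist_force: [3.4, -0.7, -1.6]
finger_gap: 0.017
grip_force: 58.9
```

```bash
python3 -m crank '[{"dx":0.12,"dy":0,"dz":-0.021,"ax":0,"ay":0,"az":0},{"dx":0.1,"dy":0,"dz":-0.018,"ax":0,"ay":0,"az":0},{"dx":0,"dy":0,"dz":0,"ax":0,"ay":0,"az":0},{"dx":0,"dy":0,"dz":0,"ax":0,"ay":0,"az":0}]';python3 - <<'E'
from fix import *
import pickle
need((.5757,-.1925,.1365),-6.3,10)
o={n:get_image(n) for n in("side","top")}
pickle.dump(o,open("im5.pkl","wb"))
r=lambda a,k:cv2.resize(a,None,fx=k,fy=k,interpolation=cv2.INTER_CUBIC)
a=r(o["side"]["pixels"][240:300,270:330,::-1],6.6);b=r(o["side"]["pixels"][240:300,360:420,::-1],6.6)
cv2.imwrite("pics/p5.png",np.hstack([a,b]))
for i in range(3): print(monitor.observe()["wrist_force"],monitor.observe()["ee_pos"])
E
```

```text
clock: 20.25
ee_pos: [0.5768, -0.1927, 0.1361]
tool_rot: [0.055, 0.994, -0.006, 0.09]
wrist_force: [5.3, -0.3, 0.1]
finger_gap: 0.0172
grip_force: 59.0
turn [-0.002  0.007 -0.001] shift after [ 0.05   0.002 -0.027] F [ 5.3 -0.3  0.1] T [-0.08 -0.95  0.03] pos [ 0.5768 -0.1927  0.1361]
[ 5.57901572 -0.96524926 -0.06384767] [ 0.57678656 -0.19267716  0.13614382]
[ 5.57901572 -0.96524926 -0.06384767] [ 0.57678656 -0.19267716  0.13614382]
[ 5.57901572 -0.96524926 -0.06384767] [ 0.57678656 -0.19267716  0.13614382]
```

View pics/p5.png

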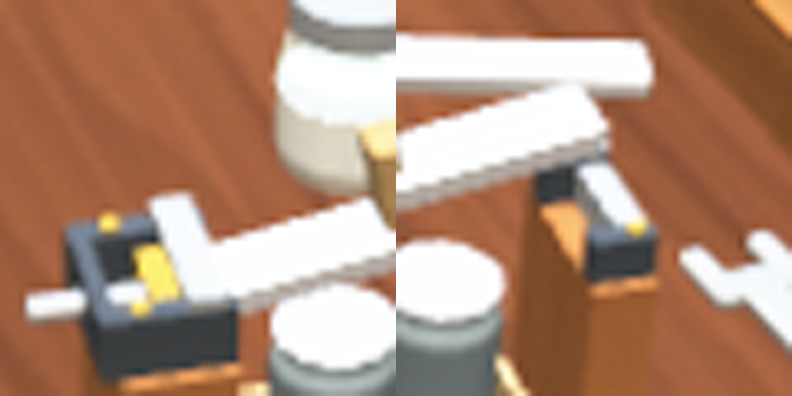

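p5 shows the bar tip under the strap with the brass block moved back at (155,272). The far end at (600,140) is above the lip and about level with it along x. I lower it by rotating about the near end.

```bash
python3 -m crank '[{"dx":0.01,"dy":0,"dz":0.16,"ax":0,"ay":0.0333,"az":0},{"dx":0.01,"dy":0,"dz":0.16,"ax":0,"ay":0.0333,"az":0},{"dx":0,"dy":0,"dz":0,"ax":0,"ay":0,"az":0}]';python3 -m crank '[{"dx":0,"dy":0,"dz":0.15,"ax":0,"ay":0.0333,"az":0},{"dx":0,"dy":0,"dz":0.1,"ax":0,"ay":0.0223,"az":0},{"dx":0,"dy":0,"dz":0,"ax":0,"ay":0,"az":0},{"dx":0,"dy":0,"dz":0,"ax":0,"ay":0,"az":0}]';python3 - <<'E'
from fix import *
import pickle
need((.5780,-.1929,.1155),-6.3,0)
o={n:get_image(n) for n in("side","top")}
pickle.dump(o,open("im6.pkl","wb"))
r=lambda a,k:cv2.resize(a,None,fx=k,fy=k,interpolation=cv2.INTER_CUBIC)
a=r(o["side"]["pixels"][240:300,270:330,::-1],6.6);b=r(o["side"]["pixels"][240:300,360:420,::-1],6.6)
cv2.imwrite("pics/p6.png",np.hstack([a,b]))
E
```

```text
clock: 20.72
ee_pos: [0.5779, -0.1928, 0.1295]
tool_rot: [0.055, 0.996, -0.005, 0.063]
wrist_force: [4.8, 0.2, 1.1]
finger_gap: 0.0172
grip_force: 59.2
clock: 21.22
ee_pos: [0.5781, -0.1928, 0.1245]
tool_rot: [0.055, 0.998, -0.003, 0.041]
wrist_force: [5.4, -1.1, 1.1]
finger_gap: 0.0171
grip_force: 59.2
turn [-0.003  0.105 -0.001] shift after [ 0.006 -0.006  0.451] F [ 5.4 -1.1  1.1] T [-0.1  -0.92  0.01] pos [ 0.5781 -0.1928  0.1245]
```

View pics/p6.png

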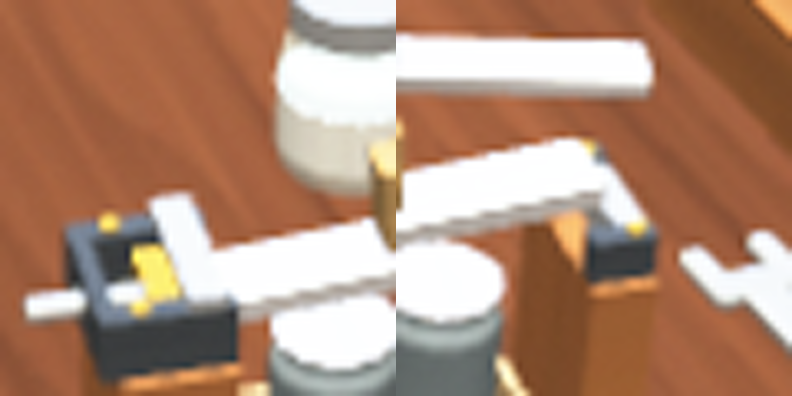

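```bash
python3 -m crank '[{"dx":0,"dy":0,"dz":0.15,"ax":0,"ay":0.035,"az":0},{"dx":0,"dy":0,"dz":0.13,"ax":0,"ay":0.035,"az":0},{"dx":0,"dy":0,"dz":0,"ax":0,"ay":0,"az":0}]';python3 -m crank '[{"dx":0,"dy":0,"dz":0.12,"ax":0,"ay":0.033,"az":0},{"dx":0,"dy":0,"dz":0,"ax":0,"ay":0,"az":0},{"dx":0,"dy":0,"dz":0,"ax":0,"ay":0,"az":0}]';python3 - <<'E'
from fix import *
import pickle
need((.5780,-.1929,.1155),-6.3,0)
o={n:get_image(n) for n in("side","top")}
pickle.dump(o,open("im7.pkl","wb"))
r=lambda a,k:cv2.resize(a,None,fx=k,fy=k,interpolation=cv2.INTER_CUBIC)
a=r(o["side"]["pixels"][240:300,270:330,::-1],6.6);b=r(o["side"]["pixels"][240:300,360:420,::-1],6.6)
cv2.imwrite("pics/p7.png",np.hstack([a,b]))
E
```

```text
clock: 21.7
ee_pos: [0.5787, -0.1929, 0.1186]
tool_rot: [0.055, 0.998, -0.002, 0.013]
wrist_force: [6.0, -0.4, 1.4]
finger_gap: 0.0172
grip_force: 59.3
clock: 22.08
ee_pos: [0.5785, -0.1928, 0.1162]
tool_rot: [0.055, 0.998, -0.001, 0.0]
wrist_force: [5.4, -0.2, -0.3]
finger_gap: 0.017
grip_force: 59.2
turn [-0.003  0.001 -0.001] shift after [ 0.023 -0.008  0.033] F [ 5.4 -0.2 -0.3] T [-0.17 -1.14 -0.03] pos [ 0.5785 -0.1928  0.1162]
```

View pics/p7.png

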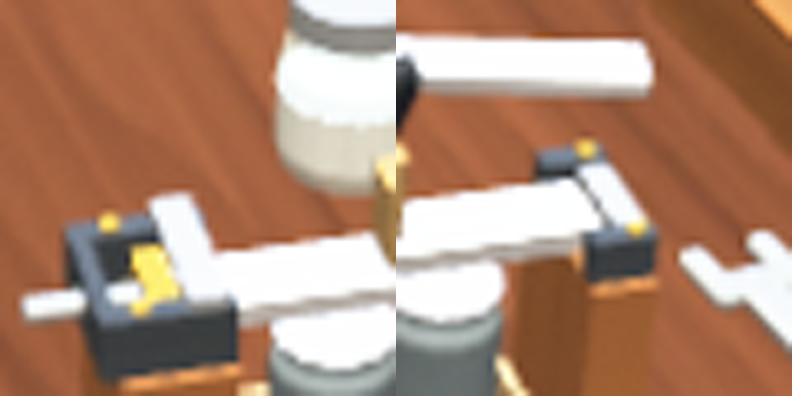

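p7 shows the far end down between the cheeks behind the lip (about (600,210)) with a small gap, and the near end under the strap. Now I set it onto the seats.

```bash
python3 -m crank '[{"dx":0,"dy":0,"dz":0.05,"ax":0,"ay":0,"az":0},{"dx":0,"dy":0,"dz":0,"ax":0,"ay":0,"az":0}]';python3 -m crank '[{"dx":0,"dy":0,"dz":0.05,"ax":0,"ay":0,"az":0},{"dx":0,"dy":0,"dz":0,"ax":0,"ay":0,"az":0}]';python3 -m crank '[{"dx":0,"dy":0,"dz":0.05,"ax":0,"ay":0,"az":0},{"dx":0,"dy":0,"dz":0,"ax":0,"ay":0,"az":0}]'
```

```text
clock: 22.42
ee_pos: [0.5785, -0.1929, 0.1154]
tool_rot: [0.055, 0.998, -0.001, 0.0]
wrist_force: [5.7, -1.2, 0.9]
finger_gap: 0.017
grip_force: 59.3
clock: 22.68
ee_pos: [0.5785, -0.1928, 0.1144]
tool_rot: [0.055, 0.998, -0.001, 0.0]
wrist_force: [5.9, -1.4, 0.5]
finger_gap: 0.0168
grip_force: 59.3
clock: 22.92
ee_pos: [0.5786, -0.1929, 0.1134]
tool_rot: [0.055, 0.998, -0.001, 0.001]
wrist_force: [5.2, -0.4, 0.0]
finger_gap: 0.0169
grip_force: 59.3
```

```bash
python3 -m crank '[{"dx":0,"dy":0,"dz":0.05,"ax":0,"ay":0,"az":0},{"dx":0,"dy":0,"dz":0,"ax":0,"ay":0,"az":0}]';python3 -m crank '[{"dx":0,"dy":0,"dz":0.05,"ax":0,"ay":0,"az":0},{"dx":0,"dy":0,"dz":0,"ax":0,"ay":0,"az":0}]'
```

```text
clock: 23.18
ee_pos: [0.5785, -0.1929, 0.113]
tool_rot: [0.055, 0.998, -0.001, 0.001]
wrist_force: [3.5, 0.7, 4.4]
finger_gap: 0.0172
grip_force: 59.8
clock: 23.42
ee_pos: [0.5785, -0.1929, 0.1129]
tool_rot: [0.055, 0.998, -0.001, 0.001]
wrist_force: [0.8, 0.2, 9.2]
finger_gap: 0.0174
grip_force: 60.8
```

```bash
python3 -m crank '[{"dx":-0.05,"dy":0,"dz":-0.06,"ax":0,"ay":0,"az":0},{"dx":-0.03,"dy":0,"dz":0,"ax":0,"ay":0,"az":0},{"dx":0,"dy":0,"dz":0,"ax":0,"ay":0,"az":0}]';python3 -m crank '[{"dx":0,"dy":0,"dz":0,"ax":0,"ay":0,"az":0},{"dx":0,"dy":0,"dz":0,"ax":0,"ay":0,"az":0},{"dx":0,"dy":0,"dz":0,"ax":0,"ay":0,"az":0},{"dx":0,"dy":0,"dz":-0.4,"ax":0,"ay":0,"az":0},{"dx":0,"dy":0,"dz":-0.8,"ax":0,"ay":0,"az":0},{"dx":0,"dy":0,"dz":-1,"ax":0,"ay":0,"az":0},{"dx":0,"dy":0,"dz":-1,"ax":0,"ay":0,"az":0},{"dx":0,"dy":1,"dz":-1,"ax":0,"ay":0,"az":0},{"dx":0,"dy":1,"dz":-1,"ax":0,"ay":0,"az":0},{"dx":0,"dy":1,"dz":-1,"ax":0,"ay":0,"az":0},{"dx":0,"dy":1,"dz":0,"ax":0,"ay":0,"az":0},{"dx":0,"dy":1,"dz":0,"ax":0,"ay":0,"az":0}]' 0.45;python3 - <<'E'
from fix import *
import pickle
o={n:get_image(n) for n in("side","top")}
pickle.dump(o,open("im8.pkl","wb"))
r=lambda a,k:cv2.resize(a,None,fx=k,fy=k,interpolation=cv2.INTER_CUBIC)
cv2.imwrite("pics/p8.png",r(o["side"]["pixels"][225:335,265:415,::-1],5.3))
print(monitor.observe()["wrist_force"])
E
```

```text
clock: 23.8
ee_pos: [0.579, -0.193, 0.113]
tool_rot: [0.056, 0.998, -0.001, -0.0]
wrist_force: [1.0, -0.1, 7.6]
finger_gap: 0.0174
grip_force: 60.3
clock: 25.3
ee_pos: [0.5907, -0.0928, 0.2379]
tool_rot: [0.056, 0.998, -0.001, 0.002]
wrist_force: [0.2, 1.8, -0.4]
finger_gap: 0.0469
grip_force: 0.0
[-0.20930036 -0.49982465  0.08981537]
```

View pics/p8.png

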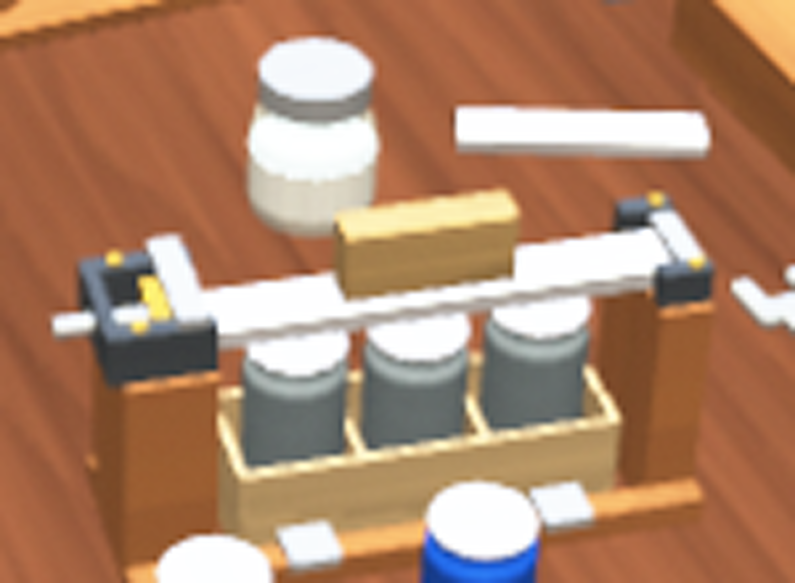

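p8 shows the bar flat. Its near end is under the strap, and its far end (660,250) is against the lip with the gap closed. The rod has moved back to about 6 mm of travel. All tins are upright and the robot is clear, so I hand in.

```bash
python3 -c "
from rig import bot
print(bot.close_job())"
```

```text
the job is handed in; nothing more can be done
None
```

The job is handed in: the grey tin stands in the middle cell, and the ribbed bar lies flat over the tins, held between the spring block (about 6 mm in, judged from the last picture) and the lip, at about 25 s on the robot's clock.

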